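Set the air restrictor with a flat screwdriver

TASK

Take the flat screwdriver from its stand, feel for the slot of the recessed adjuster on the air restrictor by turning the blade lightly on it until it drops in, and turn the adjuster clockwise until the red pointer of the dial stands on the yellow mark. Then put the screwdriver back upright in its stand, fully home, and leave the jar, the wash bottle and the timer where they are.

Things in the scene. Friction and masses are not known exactly. Their poses are not given: they have to be found in the camera images.
- driver: Flat screwdriver, 164 mm long, 90 g, standing blade down in its stand. Origin at the centre of the blade's tip, z up the tool. Blade 14 mm wide along x, 3 mm thick along y, up to z = 16 mm; round shaft, 8 mm in diameter, to z = 75 mm; black collar, 30 mm in diameter, z = 75 to 80 mm; then the orange handle and a black end cap to 164 mm.
- handle (a point): Middle of the screwdriver's orange hexagonal handle, 120 mm above the blade's tip; axes as the driver's. The handle is 80 mm long and 24 mm across flats; the flats face the driver's x axis and every 60 degrees from it, so fingers can close along 0, 60 or 120 degrees from x. Grip it here, at about 60 N.
- stand: Grey tool stand, a fixed block 60 x 60 x 85 mm high with an 18 mm square hole (mouth bevelled by 3 mm) in the middle of its top, 80 mm deep. Origin at the centre of its underside, z up. With the screwdriver home, its black collar rests on the stand's top and the blade's tip is 10 mm above the stand's origin; it may stand in the hole at any yaw.
- restrictor: Air restrictor, a fixed grey and aluminium block 90 (x) x 150 (y) mm, 46 mm high, on a black foot plate of 102 x 162 mm; two brass hose tails at its back (+x). Origin at the centre of its underside, z up. On its flat top: the recessed adjuster 42 mm towards -y and a round dial (78 mm in diameter, 9 mm high, under a window) 35 mm towards +y.
- adjuster (a point): Centre of the mouth of the adjuster's round recess (16.6 mm in diameter, bevelled by 3 mm, brass bezel), level with the block's aluminium top, 46 mm above the worktop. The axis is vertical. The blade's 14 mm width fits in the recess at any angle. A tall fixed instrument stands close behind the block (from about x = 0.58 m, between y = 0.03 and 0.22 m): keep the hand in front of it.
- screw_face (a point): Centre of the slotted brass screw head's face at rest, 10.5 mm below the recess's mouth (a fixed point). Slot: 6 mm wide, 9 mm deep, right across. Its direction is in no reading; at the start within 0.8 rad either way of the restrictor's x axis. The head is sprung: pressed, it gives up to 3 mm, from 3 N to 9 N. Blade play in the slot: 0.21 rad either way. Seated: tip 6 mm or more below this point.
- pointer (a joint): Angle of the dial's pointer in rad: 0 at the start, growing as the adjuster is turned clockwise seen from above; it turns with the screw one to one, to 1.9 at most. At 0 the screw is on its stop and cannot be turned anticlockwise. The screw stays where it is left (0.06 N m of friction).
- pointer_tip (a point): Outer end of the red pointer, 32 mm from the dial's centre. At joint value 0 the pointer points along the restrictor's +y. It moves clockwise seen from above. It lies under the window and cannot be touched.
- mark (a point): Middle of the yellow mark on the dial, an arc 10 mm long, 32 mm from the dial's centre. It lies 0.5 to 1.0 rad clockwise of the pointer's start.
- dial_center (a point): Centre of the dial, on the pointer's axis.
- jar: White jar with a blue lid, 62 mm in diameter, 88 mm high. Origin at the centre of its underside. Leave it alone.
- wash_bottle: White wash bottle with a red spout, 73 x 98 x 172 mm. Origin at the centre of its underside. Leave it alone.
- timer: Small white timer with three buttons, 72 x 62 x 19 mm. Origin at the centre of its underside. Leave it alone.

How it is judged:
On the way, in this order (a step that is already met when the one before it is completed fails the run):
1. the blade has dropped into the adjuster's slot (z of driver in the frame of adjuster below -0.0165 m and horizontal distance between driver and adjuster below 0.005 m), for 0.1 s.
2. the pointer stands on the yellow mark (horizontal distance between pointer_tip and mark below 0.006 m), for 0.2 s.
At the end, for the whole second after the job is handed in: The pointer's tip is within 6 mm of the middle of the yellow mark, and the screwdriver stands released and at rest in its stand: tip within 6 mm of the stand's axis, less than 14 mm above the stand's origin, tilted less than 0.1 rad (horizontal distance between pointer_tip and mark below 0.006 m and horizontal distance between driver and stand below 0.006 m and z of driver in the frame of stand below 0.014 m and angle between driver's own z axis and vertical below 0.1 rad and linear speed of driver below 0.02 m/s and contact force between the fingers and driver below 0.1 N); the robot touches nothing.
It fails at once if the jar is moved by more than 30 mm or tipped over (distance of jar from where it was at the start of the episode above 0.03 m or angle between jar's own z axis and vertical above 0.5 rad).
It fails at once if the wash bottle is moved by more than 30 mm or tipped over (distance of wash_bottle from where it was at the start of the episode above 0.03 m or angle between wash_bottle's own z axis and vertical above 0.5 rad).
It fails at once if the timer is moved by more than 30 mm or tipped over (distance of timer from where it was at the start of the episode above 0.03 m or angle between timer's own z axis and vertical above 0.5 rad).
It also fails if it takes over 64 s, if anything falls off the work surface, if the arm or the gripper's body presses on something with over 40 N, if the wrist force passes 120 N, or if a joint passes its speed limit or range.

ROBOT

A 7-joint arm with a two-finger parallel gripper is mounted at the origin on a cart in front of the work surface, level with it; the furniture and walls round the work are solid. World frame = base frame: x ahead of the robot, y to its left, z up, the work surface at z = 0. Lengths are in m, angles in rad, forces in N, time in s.
With the tool pointing down it reaches from about 0.4 to 0.875 m from the base axis. Payload 6.5 kg.
Tool frame: the origin (TCP) lies on the centre line of the jaws, within the pads' length; the fingertips stand 17 mm ahead of it and the grasp point (between the pads) lies 2 mm behind it (r.tip_extent is the distance from the TCP to the fingertips, in m); z points along the fingers, y is the direction in which the jaws open and shut (so a half turn about z gives the same grasp; the last joint's range is limited). The gripper opens to 85 mm and grips with 20 to 120 N. Pads are 22 mm wide; open, the fingers measure 114 mm over their backs; the gripper's body (76 mm by 85 mm) begins 54 mm behind the grasp point. The pads swing forward as they close: fully open they stand 13 mm farther back than shut.
Start: joints at [1.08, 0.536, -0.004, 1.538, 0.003, 1.067, -0.071], TCP at [0.268, -0.592, 0.248] pointing down, gripper open.
Joint ranges: [-2.7, 2.7], [-0.37, 2.16], [-1.27, 1.26], [0.24, 2.4], [-1.31, 4.45], [0.19, 1.91], [-2.76, 2.76]. Speed limits (rad/s): [2.39, 2.39, 3.14, 3.14, 3.14, 3.14, 3.14].

INTERFACE

Orientations are given as [roll, pitch, yaw] about the fixed x, y, z axes, in that order (R = Rz(yaw) Ry(pitch) Rx(roll)).
In Python, from workcell import r gives the robot as it stands. Calls block until the motion is done:
- r.move_to(position, orientation): joint-space move of the TCP to a pose.
- r.move_linear(position, attitude=None, v=0.15, force_limit=None): straight line of the TCP; attitude=None keeps the orientation; v is the mean speed in m/s. With force_limit (N) it stops when the force on the tool has changed by that much, and returns True; else False.
- r.movej(angles): joint-space move.
- r.open() and r.close_gripper(grip_force=None): open the fingers fully, or close them until they stop; grip_force is the grip in N (None keeps the last).
- r.pause(seconds).
- r.ik(position, orientation): joint angles nearest the present ones, or None.
- r.get_obs(): the state.
- r.snapshot(name): name is "side" or "top"; returns (picture, depth): 480x640x3 uint8, red, green, blue; 480x640 float32, m along the optical axis (not along the pixel's ray), 0 where there is no reading.
- r.camera_params(name): a dict with "vfov" (degrees; the focal length in pixels is half the picture's height over the tangent of half this angle, whatever the lens; pixels are square), "cx", "cy" (the principal point, pixels), "pose" (4x4, takes a point from camera to world coordinates). Camera axes: x right, y down, z forward; pixel columns grow to the right and rows downward; lengths in m; the calibration is good to about 2 mm. A picture is of the moment at which its call begins. camera_params takes no time and is no camera call.
A pose or a line that the arm cannot do raises r.IKError and nothing moves.
- r.job_done(): hands the job in, once; it reports no verdict.
The state is a dict: "clock": time; "joint_pos": joint angles; "qd": joint speeds; "joint_efforts": joint torques, N m; "eef_pos": TCP position; "eef_rot": TCP orientation; "contact_force": force on the tool from outside, world axes, zero at the start; "torque": the same for the moment, N m; "width": opening from 0.0 (shut) to 1.0 (fully open).
Only numpy, scipy, OpenCV 4.12 (cv2) and the standard library are available. Lean on these libraries where they do the work, as an engineer would, in place of code of your own. Each camera call takes 0.05 s, during which the arm holds its last target.

## Working session

There is one attempt and no reset: what is moved stays moved. The work goes in short steps, each a Python script; the robot and the scene stay as the last script left them, time stands still between calls to the robot, and variables do not carry over. Pictures are saved under pics/ and viewed, and the job is handed in when it is done.

```bash
ls; mkdir -p pics
python3 - <<'E'
from workcell import r
import cv2,numpy as np
for n in("side","top"):
    p,d=r.snapshot(n); cv2.imwrite(f"pics/{n}0.png",p[:,:,::-1]); np.save(f"{n}0.npy",d)
    c=r.camera_params(n); print(n,c)
o=r.get_obs(); print(o)
print(r.tip_extent)
E
```

```text
pics
side {'vfov': 49.73437898750136, 'cx': 322.23291981953594, 'cy': 237.84015323853123, 'pose': array([[-0.83534496, -0.37184819,  0.4048799 ,  0.05416832],
       [-0.54944039,  0.54101079, -0.63672803,  0.80571525],
       [ 0.01772177, -0.75434491, -0.65623905,  0.85639779],
       [ 0.        ,  0.        ,  0.        ,  1.        ]])}
top {'vfov': 49.376399764926624, 'cx': 322.0197436365816, 'cy': 241.50143617738513, 'pose': array([[ 0.02525309, -0.9843353 ,  0.17448869,  0.32657292],
       [-0.99967051, -0.02406201,  0.00893855,  0.0297107 ],
       [-0.00459998, -0.17465693, -0.98461861,  1.13736932],
       [ 0.        ,  0.        ,  0.        ,  1.        ]])}
{'clock': 0.1, 'joint_pos': array([ 1.07978613,  0.53711147, -0.00442525,  1.53876253,  0.00261106,
        1.06730555, -0.07119326]), 'qd': array([-9.08960371e-04, -6.68856364e-04, -3.45652542e-04, -2.84641898e-03,
        1.58540860e-03,  3.71935228e-05, -2.54656489e-03]), 'joint_efforts': array([ 1.99184535e-03, -5.84564245e+01,  1.05166677e+00, -2.59776789e+01,
        1.26441184e-02,  4.60595184e-03, -6.03217444e-06]), 'eef_pos': array([ 0.26765202, -0.591743  ,  0.24749176]), 'eef_rot': array([-3.14001696e+00,  1.33256927e-04,  4.24882578e-01]), 'contact_force': array([-0.4406021 ,  0.10713924,  0.07759079]), 'torque': array([0.00152063, 0.01731763, 0.00856908]), 'width': 1.0022472960827649}
0.017
```

View pics/side0.png

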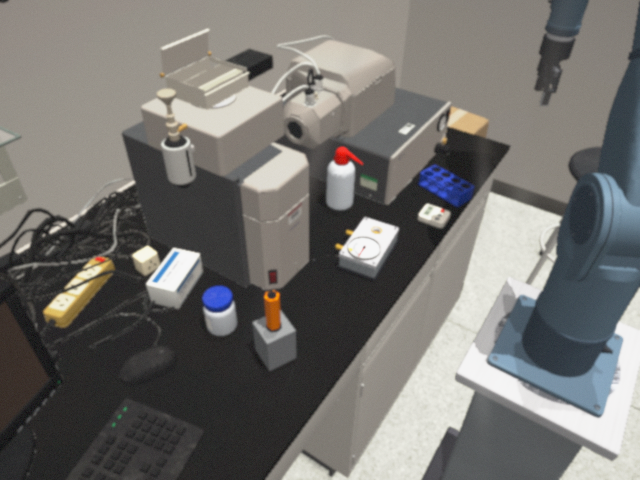

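View pics/top0.png

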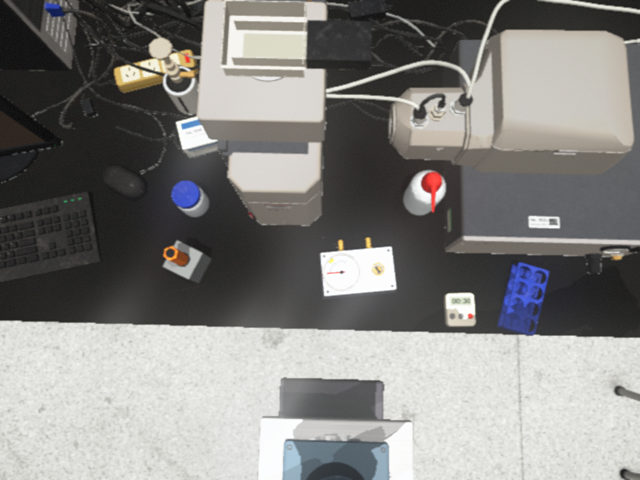

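The top view shows the stand and driver at about (182,260), the restrictor at (358,271) with its dial at (341,272) and adjuster at (378,269), and the jar at (188,197). I'll zoom in on these.

Run:
```python
import cv2,numpy as np
t=cv2.imread("pics/top0.png"); s=cv2.imread("pics/side0.png")
a=cv2.resize(t[232:307,310:410],(800,600),interpolation=cv2.INTER_CUBIC)
b=cv2.resize(t[225:300,140:240],(800,600),interpolation=cv2.INTER_CUBIC)
c=cv2.resize(s[280:380,230:330],(600,600),interpolation=cv2.INTER_CUBIC)
cv2.imwrite("pics/a.png",a);cv2.imwrite("pics/b.png",b);cv2.imwrite("pics/c.png",c)
```

```text
(no output)
```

View pics/a.png

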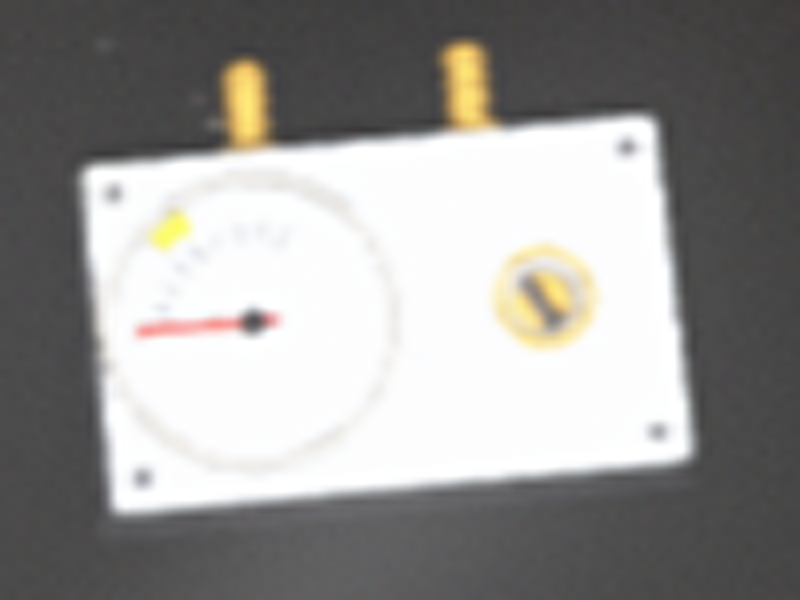

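View pics/b.png

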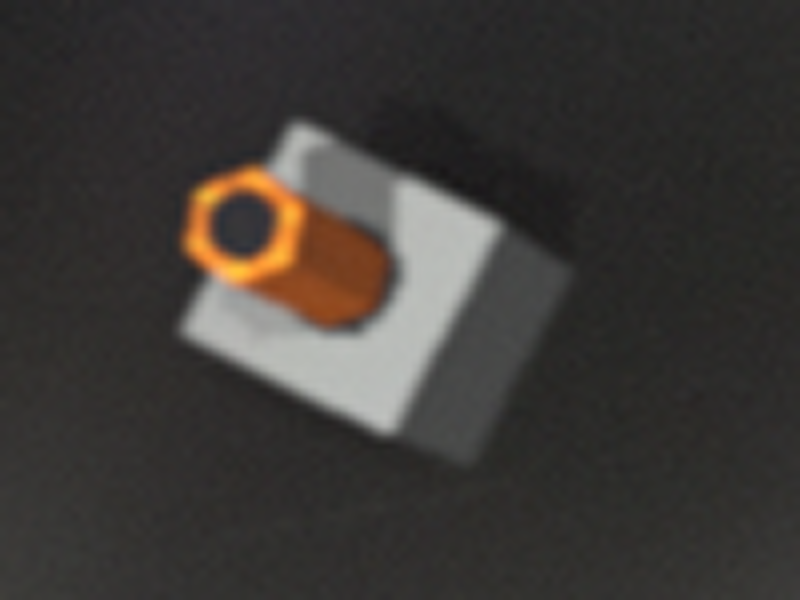

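View pics/c.png

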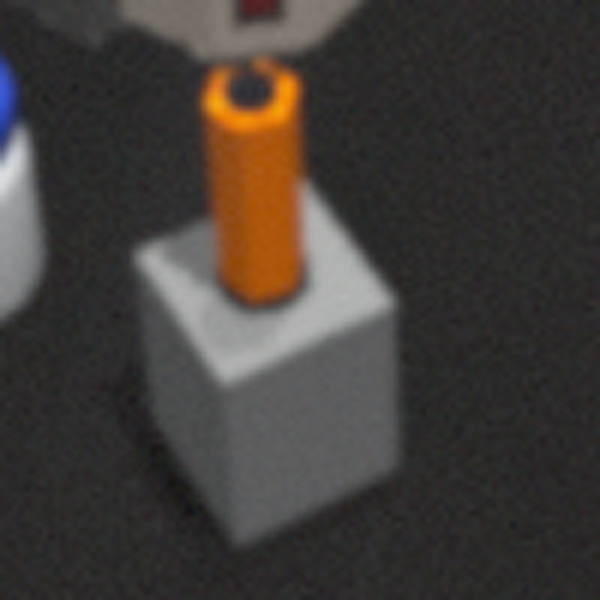

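The top zoom shows the red pointer pointing to image left and the yellow mark at crop (170,230). The dark slot runs from about (525,280) to (560,325) in crop pixels. Next I'll measure all of these.

```bash
cat > h.py <<'E'
from workcell import r
import cv2,numpy as np
def cam(n):
    c=r.camera_params(n); return c, 240/np.tan(np.radians(c["vfov"]/2))
def ray(n,uv,z):
    c,f=cam(n); uv=np.atleast_2d(np.asarray(uv,float))
    d=np.c_[(uv[:,0]-c["cx"])/f,(uv[:,1]-c["cy"])/f,np.ones(len(uv))]@c["pose"][:3,:3].T
    o=c["pose"][:3,3]; return (o+d*((z-o[2])/d[:,2])[:,None])[:,:2]
def proj(n,p):
    c,f=cam(n); T=np.linalg.inv(c["pose"]); q=np.atleast_2d(p)@T[:3,:3].T+T[:3,3]
    return np.c_[c["cx"]+f*q[:,0]/q[:,2],c["cy"]+f*q[:,1]/q[:,2]]
def cen(m):
    v,u=np.nonzero(m); return np.array([u.mean(),v.mean()])
def quad(n,m,z):
    cs,_=cv2.findContours(m.astype(np.uint8),cv2.RETR_EXTERNAL,cv2.CHAIN_APPROX_NONE)
    c=max(cs,key=cv2.contourArea)[:,0]
    w=ray(n,c,z); R=cv2.minAreaRect((w*1000).astype(np.float32)); return R
E
cat > m.py <<'E'
from h import *
import sys
t=cv2.imread(sys.argv[1]).astype(int); B,G,R=t[...,0],t[...,1],t[...,2]
def win(m,u0,u1,v0,v1):
    k=np.zeros_like(m);k[v0:v1,u0:u1]=1;return m&k.astype(bool)
white=win((B+G+R)>330,315,402,240,300)
print("restr rect mm",quad("top",white,.046))
red=win((R-G>60)&(R-B>60)&(abs(G-B)<60),318,350,262,282)
ys=win((R-B>90)&(G-B>90),318,350,250,270)
z=.052
v,u=np.nonzero(red); w=ray("top",np.c_[u,v],z); 
mu=w.mean(0); d=np.linalg.svd(w-mu)[2][0]; d*=np.sign(d[1]); print("pointer pix",len(u),"dir yaw",np.arctan2(d[1],d[0]),mu)
print("mark",ray("top",cen(ys),z),ys.sum(),cen(ys))
br=win((R-B>40)&(R>120),368,392,258,282)
cs,_=cv2.findContours(br.astype(np.uint8),cv2.RETR_EXTERNAL,cv2.CHAIN_APPROX_NONE); c=max(cs,key=cv2.contourArea)
e=cv2.fitEllipse(c[:,0].astype(np.float32)); print("bezel",e,"adj",ray("top",e[0],.046))
E
python3 m.py pics/top0.png
python3 - <<'E'
from h import *
b0=lambda p:(np.array(p,float)+.5)/8-.5+np.array([140,225])
a0=lambda p:(np.array(p,float)+.5)/8-.5+np.array([310,232])
dc=ray("top",a0([[253,321]]),.052)[0]
print("dial centre",dc, "tip",ray("top",a0([[137,331]]),.052),"mark",ray("top",a0([[170,230]]),.052))
for q in ([137,331],[170,230]):
    d=ray("top",a0([q]),.052)[0]-dc; print(np.arctan2(d[1],d[0]),np.hypot(*d))
s=ray("top",a0([[525,280],[560,325]]),.035); d=s[0]-s[1]; print("slot",s.mean(0),np.arctan2(d[1],d[0]))
print("adj eye",ray("top",a0([[547,297]]),.046))
st=ray("top",b0([[297,120],[503,222],[390,437],[180,333]]),.085); print("stand",st,st.mean(0),np.linalg.norm(st-np.roll(st,1,0),axis=1))
for i in range(4):
    d=st[(i+1)%4]-st[i];print(np.degrees(np.arctan2(d[1],d[0])))
print("cap",ray("top",b0([[243,223]]),.174))
hx=ray("top",b0([[260,165],[303,205],[296,262],[240,283],[186,245],[195,190]]),.170);print("hex",hx.mean(0),np.degrees(np.arctan2(*(hx-hx.mean(0)).T[::-1]))%60,np.linalg.norm(hx-hx.mean(0),axis=1))
c0=lambda p:(np.array(p,float)+.5)/6-.5+np.array([230,280])
print("side cap",ray("side",c0([[250,92]]),.174))
ss=ray("side",c0([[135,255],[230,385],[400,298]]),.085);print("side stand",ss,ss[[0,2]].mean(0))
E
```

```text
restr rect mm ((469.6206970214844, -35.70745849609375), (117.01055908203125, 155.65228271484375), 6.366000175476074)
pointer pix 17 dir yaw 1.6924458811253285 [0.45389173 0.01571011]
mark [[0.47911529 0.02013341]] 10 [330.8 260.4]
bezel ((377.74066162109375, 268.96612548828125), (10.926158905029297, 12.050649642944336), 175.8610382080078) adj [[ 0.46421745 -0.0789772 ]]
dial centre [ 0.45585334 -0.00209564] tip [[0.45248033 0.02813143]] mark [[0.47930112 0.02011133]]
1.6819257154709708 0.0304146857965575
0.7582267431307163 0.0322947072424474
slot [ 0.46471762 -0.07929814] 0.6712313802215577
adj eye [[ 0.46481723 -0.07938684]]
stand [[0.50982084 0.33739036]
 [0.48468838 0.28280231]
 [0.42902356 0.30781637]
 [0.45416502 0.36308756]] [0.46942445 0.32277415] [0.06130185 0.06009572 0.06102684 0.06072065]
-114.72145078674794
155.8023191398644
65.54041876900767
-24.783543247665754
cap [[0.46958772 0.32219423]]
hex [0.46974586 0.32251316] [51.82788742 51.41213596 55.2516472  57.85506223 50.19385527 57.98726605] [0.01446555 0.01383948 0.01489525 0.01378051 0.01478611 0.01507953]
side cap [[0.46495091 0.32416542]]
side stand [[0.5058823  0.33748881]
 [0.44960505 0.36091102]
 [0.42620839 0.30434368]] [0.46604535 0.32091624]
```

Run:
```python
from h import *
s=cv2.imread("pics/side0.png")
cv2.imwrite("pics/d.png",cv2.resize(s[210:285,325:425],(800,600),interpolation=cv2.INTER_CUBIC))
for k in (24,84,144):
  for add in (90,-90):
    psi=np.radians(k+add)
    q=r.ik([.468,.322,.128],[np.pi,0,psi]); q2=r.ik([.468,.322,.25],[np.pi,0,psi])
    print(k,add,None if q is None else q.round(2),None if q2 is None else q2[6].round(2))
for y in np.radians(range(-180,181,30)):
    q=r.ik([.4645,-.079,.147],[np.pi,0,y]); print(np.degrees(y).round(),None if q is None else q.round(2))
```

```text
24 90 [ 0.06  0.85 -1.09  1.8   0.88  1.06 -0.95] -0.75
24 -90 [ 0.06  0.85 -1.08  1.8   0.87  1.05  2.2 ] 2.39
84 90 [ 0.09  0.9  -1.15  1.8   0.93  1.1   0.06] 0.28
84 -90 [-0.26  0.63 -0.57  1.82  0.45  0.82 -2.73] -2.21
144 90 [ 0.06  0.85 -1.08  1.8   0.87  1.05  1.15] 1.34
144 -90 [-0.16  0.67 -0.71  1.82  0.56  0.87 -1.77] -1.72
-180.0 [ 0.64  0.48 -0.69  2.05  0.45  0.76  1.24]
-150.0 [ 0.9   0.65 -1.07  2.04  0.74  0.91  1.51]
-120.0 [ 0.9   0.65 -1.07  2.04  0.74  0.91  2.04]
-90.0 [-0.74  0.66  1.09  2.12 -0.81  0.86 -2.29]
-60.0 [ 0.02  0.39  0.07  2.08 -0.04  0.67 -2.51]
-30.0 [ 0.11  0.39 -0.05  2.08  0.03  0.67 -2.05]
0.0 [ 0.21  0.4  -0.16  2.07  0.1   0.68 -1.59]
30.0 [ 0.3   0.41 -0.27  2.07  0.17  0.69 -1.13]
60.0 [ 0.37  0.42 -0.36  2.06  0.22  0.7  -0.66]
90.0 [ 0.45  0.43 -0.45  2.06  0.28  0.71 -0.19]
120.0 [ 0.52  0.45 -0.54  2.06  0.34  0.73  0.28]
150.0 [ 0.58  0.46 -0.62  2.05  0.39  0.74  0.76]
180.0 [ 0.64  0.48 -0.69  2.05  0.45  0.76  1.24]
```

View pics/d.png

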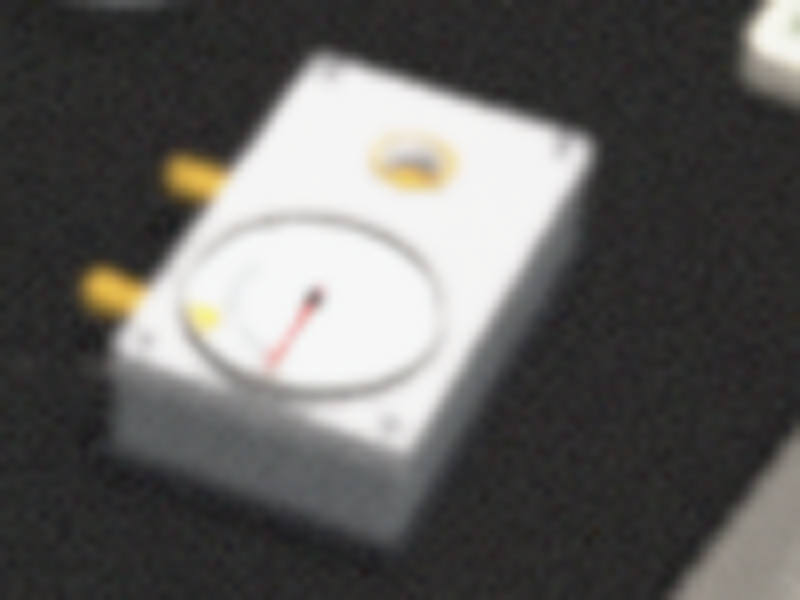

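The side zoom shows the adjuster at crop (413,160), the dial centre at (315,298), the mark at (205,318) and the pointer tip at (270,365). Next I'll approach and grasp the driver.

Run:
```python
from h import *
d0=lambda p:(np.array(p,float)+.5)/8-.5+np.array([325,210])
print("side adj",ray("side",d0([[413,160]]),.046),"dial",ray("side",d0([[315,298],[270,365],[205,318]]),.052))
psi=np.radians(114); O=[np.pi,0,psi]
r.move_to([.42,-.05,.33],O); print(r.get_obs()["clock"])
r.move_to([.468,.322,.25],O); print(r.get_obs()["clock"])
p,d=r.snapshot("top"); cv2.imwrite("pics/t1.png",p[150:330,100:340,::-1])
p,d=r.snapshot("side"); cv2.imwrite("pics/s1.png",p[200:400,150:400,::-1])
o=r.get_obs(); print(o["eef_pos"],o["eef_rot"],o["joint_pos"].round(2),o["contact_force"],o["clock"])
```

```text
side adj [[ 0.4626686  -0.08075103]] dial [[ 0.45301506 -0.00316658]
 [ 0.44936745  0.02897386]
 [ 0.47497738  0.02237486]]
2.15
3.575
[0.4689947  0.32046897 0.25020691] [3.14120764e+00 1.16287692e-03 1.98713410e+00] [-0.04  0.54 -0.88  1.72  0.46  1.1  -0.65] [0.40907297 1.11759323 0.4248094 ] 3.675
```

Run:
```python
import cv2,numpy as np
a=cv2.resize(cv2.imread("pics/t1.png"),None,fx=2.2,fy=2.2); b=cv2.resize(cv2.imread("pics/s1.png"),None,fx=2.2,fy=2.2)
cv2.imwrite("pics/t1b.png",a);cv2.imwrite("pics/s1b.png",b)
```

```text
(no output)
```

View pics/s1b.png

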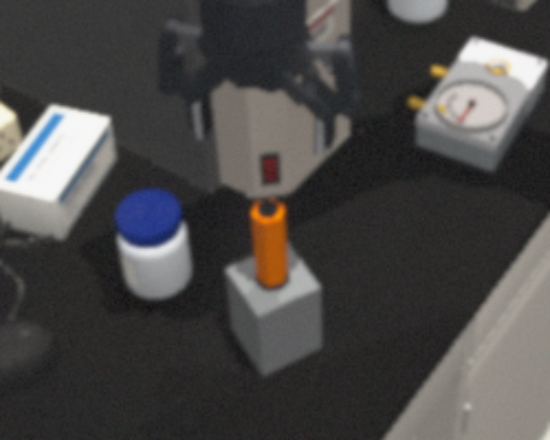

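The side view shows the open jaws at crop (200,120) and (325,120), straddling the handle at (268,205). I'll descend and grasp.

Run:
```python
from h import *
psi=np.radians(114); O=[np.pi,0,psi]
print(r.move_linear([.468,.322,.128],O,v=.12,force_limit=15))
o=r.get_obs(); print(o["eef_pos"],o["contact_force"],o["clock"])
r.close_gripper(60)
o=r.get_obs(); print(o["eef_pos"],o["eef_rot"],o["contact_force"],o["torque"],o["width"],o["clock"])
```

```text
False
[0.46842814 0.32247895 0.1287712 ] [-0.29220126  0.21765287  0.3084799 ] 4.8417
[0.46807441 0.32208294 0.1282319 ] [3.14133256e+00 6.17102438e-05 1.98968968e+00] [ 0.20131852 -0.55891484  3.07933762] [-0.14165299  0.07492835  0.00196094] 0.276589701254052 5.425
```

Run:
```python
from h import *
psi=np.radians(114); O=[np.pi,0,psi]
print(r.move_linear([.468,.322,.245],O,v=.12,force_limit=25))
o=r.get_obs(); print(o["eef_pos"],o["contact_force"],o["torque"],o["width"],o["clock"])
r.move_to([.45,.12,.27],O)
r.move_to([.4635,-.080,.20],O)
r.pause(.2)
p,d=r.snapshot("top"); cv2.imwrite("pics/t2.png",p[:,:,::-1])
p,d=r.snapshot("side"); cv2.imwrite("pics/s2.png",p[:,:,::-1])
o=r.get_obs(); print(o["eef_pos"],o["eef_rot"],o["contact_force"],o["torque"],o["width"],o["clock"])
a=cv2.imread("pics/t2.png")[210:300,300:420]; cv2.imwrite("pics/t2b.png",cv2.resize(a,None,fx=6,fy=6,interpolation=2))
a=cv2.imread("pics/s2.png")[180:280,320:440]; cv2.imwrite("pics/s2b.png",cv2.resize(a,None,fx=6,fy=6,interpolation=2))
```

```text
False
[0.46765028 0.32154834 0.24416478] [ 0.76888643  0.38866072 -0.78746385] [ 0.01211322 -0.01384833  0.00419383] 0.27221421365075166 6.55
[ 0.46389078 -0.0789542   0.20040311] [3.14085785e+00 3.71729000e-04 1.99158073e+00] [-0.43109487 -0.66929755 -0.12920139] [ 0.0031741   0.03939802 -0.00986921] 0.27480026384712253 8.5417
```

View pics/t2b.png

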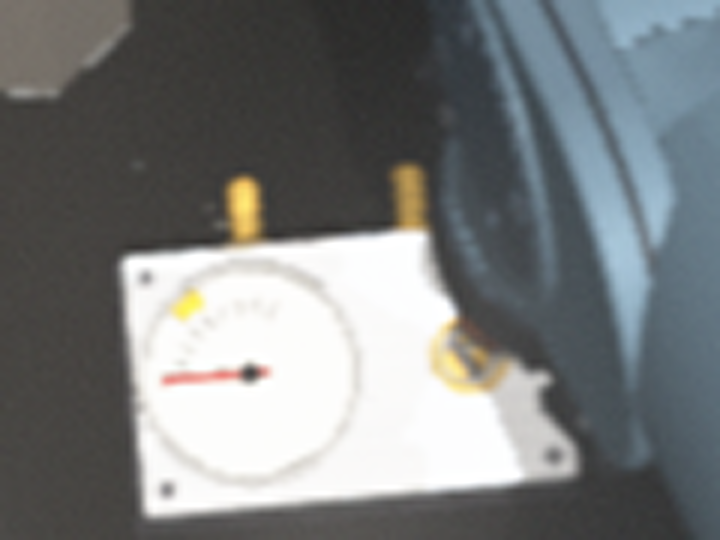

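View pics/s2b.png

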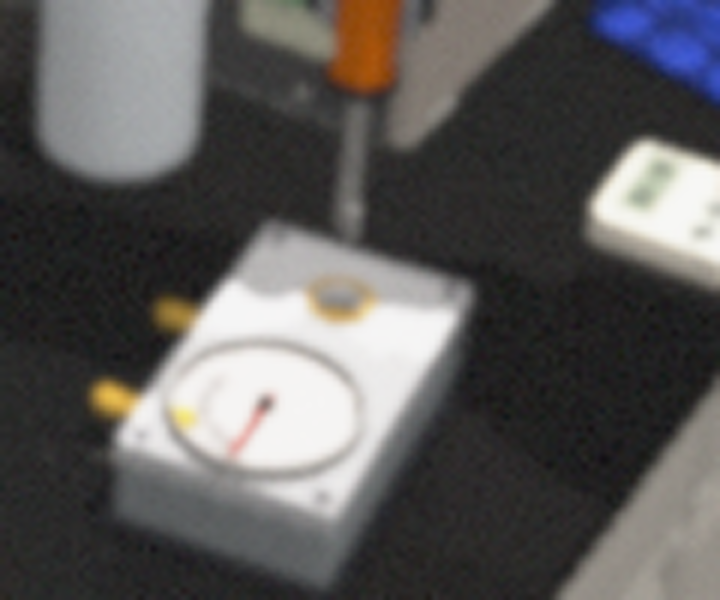

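The pointer and mark stay visible from above at (165,379) and (187,304). The side view shows the blade above the recess. I'll turn it to three angles to find the blade's direction, which is ambiguous by 60°.

Run:
```python
from h import *
ims=[]
for a in (63,123,183):
    r.move_to([.4635,-.080,.20],[np.pi,0,np.radians(a)]); r.pause(.2)
    p,d=r.snapshot("side"); p=p[:,:,::-1]; cv2.imwrite(f"pics/s3_{a}.png",p)
    ims.append(cv2.resize(p[190:240,360:400],None,fx=6.5,fy=10,interpolation=2))
cv2.imwrite("pics/s3.png",np.hstack(ims)); print(r.get_obs()["clock"],r.get_obs()["eef_pos"])
```

```text
11.825 [ 0.46351496 -0.07997167  0.20004393]
```

View pics/s3.png

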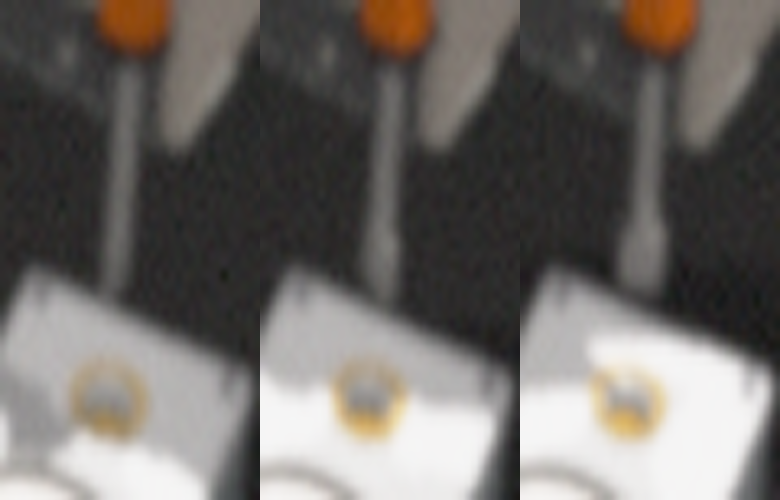

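Blade widths are about 28, 36 and 48 px at ψ = 63°, 123° and 183°. So the blade direction is ψ−150° and the slot (38.5°) needs ψ≈188°. Next I'll check how the tip lines up with the recess, relative within the side view.

Run:
```python
from h import *
o=r.get_obs(); p=o["eef_pos"]; print(p,o["eef_rot"],o["contact_force"])
print("pred tip",proj("side",[[p[0],p[1],p[2]-.118]]),"seen ~378,218.5")
print("side adj at .046",ray("side",[[376.9,230.3]],.046))
print("tip at plane",ray("side",[[378,218.5]],p[2]-.118))
for a in (63,123,183):
    s=cv2.imread(f"pics/s3_{a}.png").astype(int)
    br=(s[...,2]-s[...,0]>35); br[:222]=0; br[240:]=0; br[:,:366]=0; br[:,392:]=0
    cs,_=cv2.findContours(br.astype(np.uint8),0,1); c=np.vstack(cs)[:,0]; print(a,"bezel",c.min(0),c.max(0),(c.min(0)+c.max(0))/2)
    g=s.sum(2)
    for v in (198,204,210,214,216,217,218,219,220,221):
        row=g[v,368:392].astype(float); w=np.clip(row-110,0,None) ; print(v,row.astype(int)[2:20]) if a==183 else 0
```

```text
[ 0.46351496 -0.07997167  0.20004393] [-3.14120869e+00  2.78671762e-05 -3.08968301e+00] [ 0.18409176 -0.25989377 -0.3587008 ]
pred tip [[377.01751846 218.07410901]] seen ~378,218.5
side adj at .046 [[ 0.45988705 -0.07928603]]
tip at plane [[ 0.46079303 -0.07988058]]
63 bezel [371 227] [382 233] [376.5 230. ]
123 bezel [371 227] [382 233] [376.5 230. ]
183 bezel [371 227] [382 233] [376.5 230. ]
198 [185 193 181 186 180 170 159 181 220 287 307 281 228 209 226 281 316 338]
204 [141 123 133 133 116 130 150 197 262 307 300 261 212 174 190 218 254 271]
210 [119 124 122 112 126 132 172 245 315 343 316 231 161 130 134 134 133 123]
214 [118 126 118 131 161 232 302 335 347 365 367 328 238 150 132 126 122 124]
216 [111 103  82 108 164 250 317 327 339 341 336 284 202 136  98 100 109 122]
217 [175 144 110 110 165 239 299 314 322 326 308 255 177 116 104  68 110  93]
218 [301 251 215 180 172 213 248 272 278 279 260 216 144  94  95 102  93  90]
219 [426 391 353 311 274 237 228 211 207 212 197 167 118  89  83 110  85 104]
220 [509 495 465 446 413 360 312 279 234 196 167 138 104 107  82  97 100  91]
221 [538 541 527 514 493 469 438 407 365 312 278 231 181 152 125 124 116 101]
```

Run:
```python
from h import *
print("side bezel",ray("side",[[376.5,230.0]],.046), "tip",ray("side",[[378,218.0]],.082))
X=[.4637,-.0800]; O=[np.pi,0,np.radians(188)]
r.move_to([*X,.185],O); r.pause(.2)
o=r.get_obs(); f0=o["contact_force"]; print(o["eef_pos"],f0,o["torque"],o["clock"])
hit=r.move_linear([*X,.1535],O,v=.03,force_limit=3)
o=r.get_obs(); print(hit,o["eef_pos"],o["contact_force"]-f0,o["torque"],o["clock"])
```

```text
side bezel [[ 0.46123905 -0.07972885]] tip [[ 0.46173427 -0.08160912]]
[ 0.46398591 -0.07997634  0.18551817] [-0.7798676   0.40603552 -1.3257298 ] [ 0.05239149  0.00039591 -0.00492974] 12.275
False [ 0.46380281 -0.07998951  0.15363818] [ 0.3011978   0.25158865 -0.16243445] [0.10501375 0.01831551 0.04559977] 13.475
```

The blade is in the recess with no contact force. Next I'll press lightly towards the seat.

Run:
```python
from h import *
X=[.4637,-.0800]; O=[np.pi,0,np.radians(188)]
f0=r.get_obs()["contact_force"]
for z in (.1515,.149,.1465,.1445):
    hit=r.move_linear([*X,z],O,v=.02,force_limit=5)
    o=r.get_obs(); print(z,hit,o["eef_pos"],(o["contact_force"]-f0).round(2),o["torque"].round(3),o["clock"])
    if hit: break
```

```text
0.1515 False [ 0.46359512 -0.0799527   0.15140422] [ 0.86 -0.01 -0.3 ] [0.196 0.131 0.077] 13.725
0.149 False [ 0.46358121 -0.0799589   0.14882733] [ 0.6  -0.3   0.27] [0.228 0.142 0.008] 14.0
0.1465 False [ 0.46358341 -0.07997518  0.14634215] [ 0.24 -0.12  0.14] [0.294 0.127 0.021] 14.275
0.1445 False [ 0.46383914 -0.07985317  0.14461332] [-0.64  0.02  2.71] [0.41  0.3   0.002] 14.525
```

The blade dropped into the slot: tip at about z=0.0266, i.e. 19 mm below the mouth. Now I'll turn clockwise and look at the pointer.

```bash
cat > turn.py <<'E'
from h import *
import sys
X=[.4637,-.0800]
for a in map(float,sys.argv[2:]):
    r.move_linear([*X,.1455],[np.pi,0,np.radians(a)],v=.02)
    o=r.get_obs(); print(a,o["eef_pos"].round(4),o["eef_rot"][2].round(3),o["contact_force"].round(1),o["torque"].round(3),o["clock"])
r.pause(.2)
p,d=r.snapshot("top"); n=sys.argv[1]; cv2.imwrite(f"pics/{n}.png",p[:,:,::-1])
a=p[230:300,312:382,::-1]; cv2.imwrite(f"pics/{n}b.png",cv2.resize(a,None,fx=8,fy=8,interpolation=2))
E
python3 turn.py t4 180 170 160 150 140; python3 m.py pics/t4.png | grep -E "point|mark"
```

```text
180.0 [ 0.4636 -0.0799  0.1455] -3.138 [-0.1  1.  -1.1] [ 0.382  0.167 -0.006] 14.8167
170.0 [ 0.4635 -0.0795  0.1454] 2.972 [-1.2  2.7 -0.2] [1.007 0.294 0.006] 15.1417
160.0 [ 0.4635 -0.0796  0.1454] 2.799 [-1.1  2.9 -2.3] [1.128 0.356 0.032] 15.4667
150.0 [ 0.4635 -0.0797  0.1454] 2.624 [-2.2  3.7 -1.7] [ 1.192  0.312 -0.037] 15.7917
140.0 [ 0.4636 -0.0798  0.1454] 2.45 [-2.1  3.8 -2.2] [1.169 0.345 0.006] 16.1167
pointer pix 13 dir yaw 1.194322976489112 [0.46223106 0.01451298]
mark [[0.47920257 0.01971573]] 11 [331.         260.36363636]
```

View pics/t4b.png

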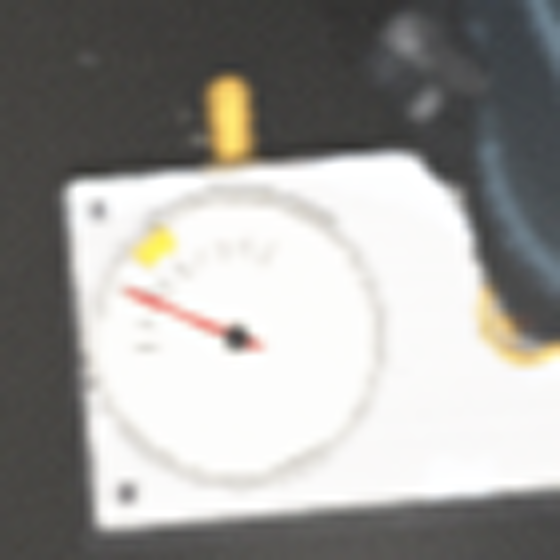

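The pointer (tip at (127,291)) has turned about 0.49 rad. The mark at (153,246) needs about 0.43 rad more, so ψ≈115°.

```bash
python3 turn.py t5 130 122 115; python3 m.py pics/t5.png | grep -E "point|mark"
```

```text
130.0 [ 0.4635 -0.08    0.1454] 2.273 [-1.1  3.7 -3. ] [ 1.251  0.425 -0.021] 16.6917
122.0 [ 0.4635 -0.08    0.1454] 2.135 [-2.   3.  -2.9] [1.213 0.546 0.012] 16.9833
115.0 [ 0.4635 -0.0801  0.1454] 2.013 [-2.4  3.9 -1.7] [1.049 0.647 0.031] 17.2583
pointer pix 10 dir yaw 0.7820460669812185 [0.46673175 0.00834616]
mark [[0.4793321  0.01992843]] 10 [330.9 260.3]
```

View pics/t5b.png

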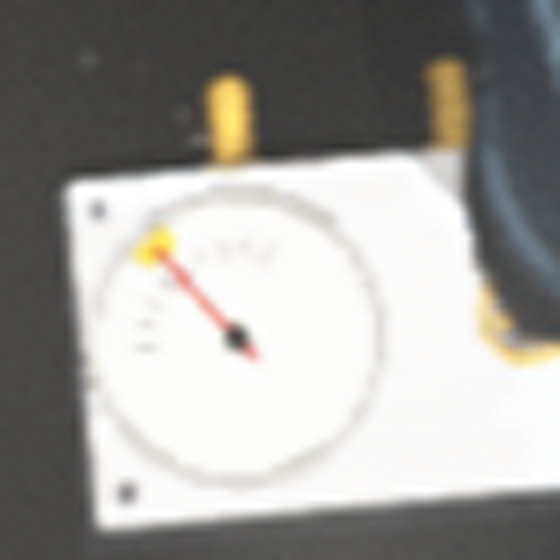

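The pointer tip (155,245) now lies on the yellow mark. I'll centre the blade in its play, withdraw it, and move over the stand.

Run:
```python
from h import *
X=[.4637,-.0800]
r.move_linear([*X,.1455],[np.pi,0,np.radians(123)],v=.02)
o=r.get_obs(); print(o["contact_force"].round(1),o["torque"].round(2))
hit=r.move_linear([*X,.195],[np.pi,0,np.radians(123)],v=.06,force_limit=20)
o=r.get_obs(); print(hit,o["eef_pos"],o["contact_force"].round(1),o["torque"].round(2))
p,d=r.snapshot("side"); cv2.imwrite("pics/s6.png",p[:,:,::-1])
r.move_linear([*X,.25],[np.pi,0,np.radians(123)],v=.15)
O=[np.pi,0,np.radians(114)]
r.move_to([.45,.12,.27],O); r.move_to([.468,.322,.225],O); r.pause(.3)
p,d=r.snapshot("side"); cv2.imwrite("pics/s7.png",p[:,:,::-1])
p,d=r.snapshot("top"); cv2.imwrite("pics/t7.png",p[:,:,::-1])
o=r.get_obs(); print(o["eef_pos"],o["eef_rot"],o["contact_force"].round(1),o["torque"].round(2),o["clock"])
print("pred tip",proj("side",[[.468,.322,.107]]),"hole",proj("side",[[.468,.322,.085]]))
a=cv2.imread("pics/s7.png")[270:380,220:330]; cv2.imwrite("pics/s7b.png",cv2.resize(a,(600,600),interpolation=2))
a=cv2.imread("pics/t7.png")[230:300,312:412]; cv2.imwrite("pics/t7b.png",cv2.resize(a,None,fx=6,fy=6,interpolation=2))
```

```text
[ 0.6  1.1 -1.3] [ 0.48 -0.    0.04]
False [ 0.46338935 -0.08009594  0.19469304] [-0.2 -0.2 -0.8] [-0.01 -0.04 -0.01]
[0.46838331 0.32137847 0.22527325] [3.14110273e+00 3.96233304e-04 1.98872726e+00] [-1.  -0.  -0.3] [-0.02  0.    0.01] 21.4083
pred tip [[272.34291412 317.98877774]] hole [[272.87093162 325.56313739]]
```

View pics/s7b.png

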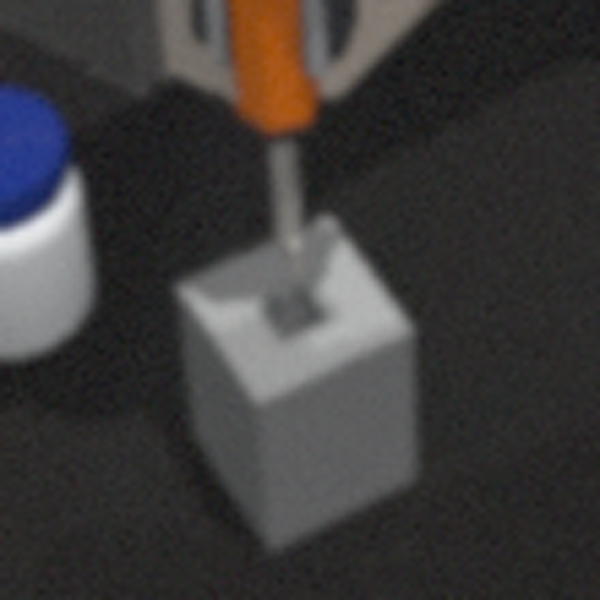

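View pics/t7b.png

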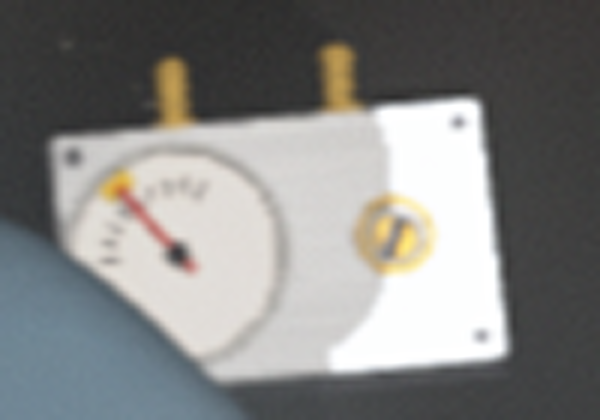

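The pointer is still on the mark, with its tip at (120,188). The tip sits over the hole: shaft u≈290 and hole centre (297,310) in the side crop. I'll insert it with the force guarded.

Run:
```python
from h import *
O=[np.pi,0,np.radians(114)]
for z in (.19,.15,.1325,.1283):
    hit=r.move_linear([.468,.322,z],O,v=.06,force_limit=12)
    o=r.get_obs(); print(z,hit,o["eef_pos"].round(4),o["contact_force"].round(1),o["torque"].round(2),o["clock"])
    if hit: break
```

```text
0.19 False [0.468  0.3223 0.1901] [ 0.3  0.2 -0.4] [0.04 0.02 0.01] 22.1417
0.15 False [0.4681 0.3223 0.1502] [-0.3 -0.7 -1.5] [-0.02 -0.02  0.02] 22.9583
0.1325 False [0.4677 0.3218 0.1321] [-0.3  0.  -1.3] [-0.02 -0.   -0.02] 23.4
0.1283 False [0.468  0.3221 0.1283] [ 0.3  0.6 -1.2] [-0.02  0.05  0.01] 23.65
```

```bash
python3 - <<'E'
from h import *
O=[np.pi,0,np.radians(114)]
hit=r.move_linear([.468,.322,.124],O,v=.02,force_limit=6)
o=r.get_obs(); print(hit,o["eef_pos"].round(4),o["contact_force"].round(1),o["torque"].round(2),o["clock"])
r.open(); r.pause(.2)
o=r.get_obs(); print(o["eef_pos"].round(4),o["contact_force"].round(1),o["width"],o["clock"])
print(r.move_linear([.468,.322,.26],O,v=.12,force_limit=10))
r.move_to([.42,.1,.33],O); r.move_to([.42,-.25,.36],O); r.pause(.4)
for n in("side","top"):
    p,d=r.snapshot(n); cv2.imwrite(f"pics/{n}9.png",p[:,:,::-1])
print(r.get_obs()["clock"])
s=cv2.imread("pics/side9.png");t=cv2.imread("pics/top9.png")
cv2.imwrite("pics/c9.png",np.hstack([cv2.resize(s[280:380,230:330],(400,400),interpolation=2),cv2.resize(t[222:302,140:220],(400,400),interpolation=2)]))
cv2.imwrite("pics/d9.png",np.hstack([cv2.resize(s[215:285,345:415],(400,400),interpolation=2),cv2.resize(t[230:310,315:395],(400,400),interpolation=2)]))
E
python3 m.py pics/top9.png
```

```text
True [0.4679 0.3221 0.1282] [-1.1 -1.8  7. ] [-0.29  0.19  0.01] 23.8583
[0.4676 0.3217 0.1272] [-0.4 -0.  -0.1] 1.0033887382952404 24.6833
False
28.7083
restr rect mm ((469.94024658203125, -35.634071350097656), (116.78258514404297, 155.46627807617188), 6.735323429107666)
pointer pix 9 dir yaw 0.7631737350786 [0.46549629 0.00732465]
mark [[0.4792495  0.02041617]] 9 [330.66666667 260.33333333]
bezel ((377.8288879394531, 268.681396484375), (10.935920715332031, 11.636235237121582), 165.60987854003906) adj [[ 0.46482451 -0.07915857]]
```

View pics/c9.png

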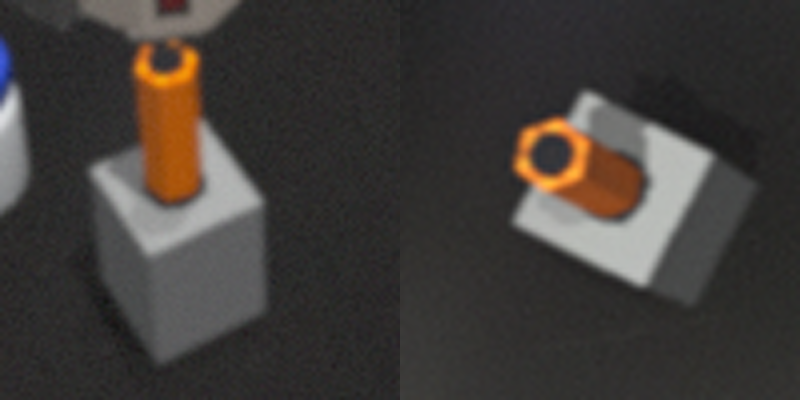

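View pics/d9.png

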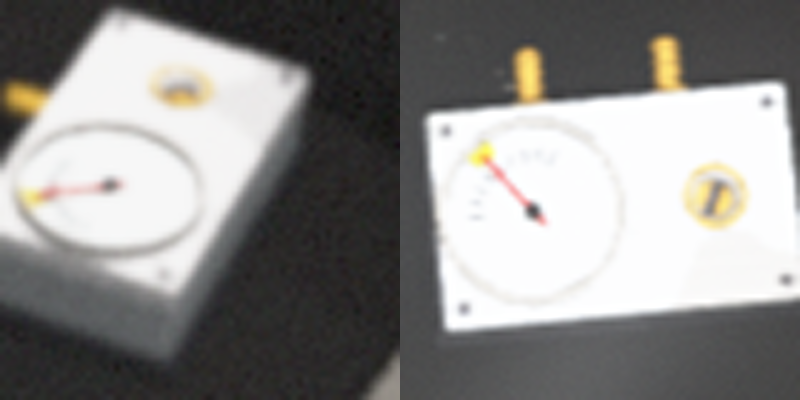

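View pics/top9.png

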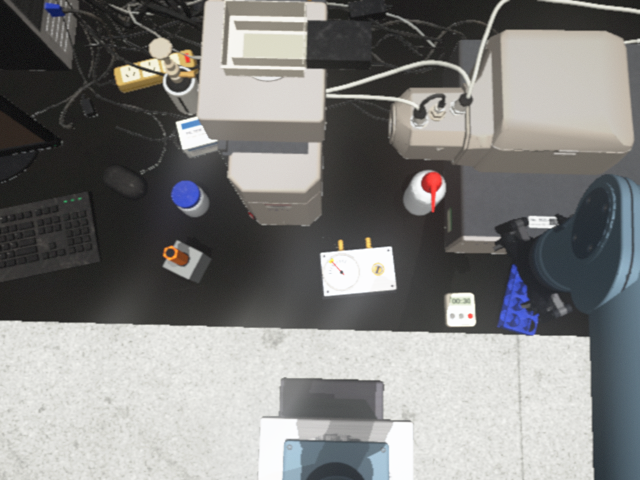

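The driver stands in its stand exactly as before, the pointer is on the mark, and the jar (188,197), bottle (427,193) and timer (460,310) are where they were. Handing in.

```bash
python3 -c "
from workcell import r
print(r.get_obs()['contact_force'],r.get_obs()['clock']); r.job_done()"
```

```text
[-0.5543258  -0.05816561 -0.55245342] 28.7083
the job is handed in; nothing more can be done
```

The adjuster is turned so the red pointer stands on the yellow mark, and the screwdriver is back in its stand. I handed the job in at about 29 s; no verdict was reported.

**Finding the slot:** I read the slot's direction from the top view and lined the blade up with it first, so it dropped in on a light press. No turning search was needed. The tip ended about 19 mm below the mouth of the recess, at about 2.7 N.

**Pointer:** The last top view shows the pointer at 0.763 rad and the mark at about 0.76 rad. The side view agrees.

**Screwdriver:** It met the stand at the same tool height as when I gripped it, and after release it looks the same in both views as at the start. I did not measure its final tilt or position separately.

**Left alone:** The jar, wash bottle and timer show at the same pixel positions as at the start. The hand was clear, with no contact force beyond sensor noise.

**Disagreement:** The two cameras differed by about 2–4 mm on absolute positions. I used values in between, and both insertions went in without catching.

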